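# Roll the hexagonal pen rest groove-up and lay the marker in it

### The job

The hexagonal metal pen rest has been knocked over. Roll it on the desk, one flat at a time and without lifting it off the desk, until its grooved face is on top; then lay the marker pen lengthwise in the groove, about centred, let go and leave the other things on the desk where they are.

Things in the scene. Friction and masses are not known exactly. Their poses are not given: they have to be found in the camera images.
- pen_rest: Aluminium hexagonal bar lying on a flat: 140 mm long, 52 across flats, 60 across corners, flats 30 wide, 0.4 kg. Origin: on its axis at mid-length, 26 mm above the desk. x: along the bar; z: out of its one grooved flat, at the start 120 degrees from straight up (groove two flats from the top). It may lie in any direction. One roll moves it 30 mm sideways. The other flats are plain.
- groove (a point): Point on the groove's floor at mid-length and mid-width: 21 mm from the bar's axis along the body's z (47 mm above the desk when the groove is on top). The groove runs full length, open at both ends, 22 mm wide between two 4 mm lands; 5 mm deep along its 13 mm wide middle, its floor rising at the sides to 2 mm below the lands.
- marker: Marker pen with white barrel and black cap, lying on the desk to the right of the pen rest: 135 mm long, about 17 mm thick, 30 g. Origin: mid-length, on the pen's underside as it lies at the start. y axis: along the pen.
- marker_mid (a point): Centre of the marker pen, on its axis at mid-length, 8 mm above the desk as it lies at the start.
- tape_roll: Roll of brown packing tape, 111 mm across, 48 mm high, lying near the desk's front edge; leave it. Origin: centre of its underside.
- lab_timer: Small white timer, 66 x 66 x 19 mm, left of the pen rest; leave it. Origin: centre of its underside.
- petri_dish_1: Lower of two stacked petri dishes, 63 mm across, 16 mm high, left of the pen rest; leave it. Origin: centre of its underside.
- petri_dish_2: Upper of the two stacked petri dishes; leave it. Origin: centre of its underside.
- mouse: Dark grey computer mouse, 107 x 60 x 35 mm, back right; leave it. Origin: centre of its underside.

How it is judged:
On the way, in this order (a step that is already met when the one before it is completed fails the run):
1. the pen rest lies on the desk with its grooved face on top, at rest, the marker not yet on it (angle between pen_rest's own z axis and vertical below 0.1 rad and height (world z) of pen_rest below 0.03 m and angular speed of pen_rest below 0.3 rad/s and distance between marker_mid and groove above 0.05 m), for 0.2 s.
2. the marker lies lengthwise in the groove (y of marker_mid in the frame of pen_rest between -0.007 and 0.007 m and x of marker_mid in the frame of pen_rest between -0.03 and 0.03 m and z of marker_mid in the frame of pen_rest between 0.022 and 0.035 m and angle between the y axis of marker and the x axis of pen_rest, either way round below 0.1 rad), for 0.2 s.
At the end, for the whole second after the job is handed in: The pen rest lies flat on the desk, grooved face up (within 0.1 rad), and the marker lies at rest and released in the groove: its middle within 7 mm of the groove's centre line and 30 mm of its mid-length, parallel to it within 0.1 rad, resting on the groove's floor (all of step 2 and angle between pen_rest's own z axis and vertical below 0.1 rad and height (world z) of pen_rest between 0.02 and 0.03 m and linear speed of each of marker, pen_rest below 0.03 m/s and contact force between each of marker, pen_rest and the fingers below 0.1 N); the robot touches nothing.
It fails at once if the pen rest is lifted off the desk (its axis more than 55 mm up) (height (world z) of pen_rest above 0.055 m).
It fails at once if another loose thing on the desk is pushed more than 30 mm (distance of any of tape_roll, lab_timer, petri_dish_1, petri_dish_2, mouse from where it was at the start of the episode above 0.03 m).
It also fails if it takes over 53 s, if anything falls off the work surface, if the arm or the gripper's body presses on something with over 40 N, if the wrist force passes 120 N, or if a joint passes its speed limit or range.

### The arm

A 7-joint arm with a two-finger parallel gripper is mounted at the origin on a cart in front of the work surface, level with it; the furniture and walls round the work are solid. World frame = base frame: x ahead of the robot, y to its left, z up, the work surface at z = 0. Lengths are in m, angles in rad, forces in N, time in s.
With the tool pointing down it reaches from about 0.4 to 0.85 m from the base axis. Payload 4.4 kg.
Tool frame: the origin (TCP) lies between the finger pads; the fingertips stand 25 mm ahead of it and the grasp point (between the pads) lies 6 mm ahead of it; z points along the fingers, y is the direction in which the jaws open and shut (so a half turn about z gives the same grasp; the last joint's range is limited). The gripper opens to 94 mm and grips with 3 to 60 N. Pads are 16 mm wide; open, the fingers measure 119 mm over their backs; the gripper's body (75 mm by 177 mm) begins 78 mm behind the grasp point.
Start: joints at [1.161, 0.628, 0.038, 1.517, -0.027, 0.996, -0.02], TCP at [0.219, -0.612, 0.23] pointing down, gripper open.
Joint ranges: [-3.06, 3.06], [-0.37, 2.12], [-1.25, 1.32], [0.18, 2.47], [-1.1, 4.24], [0.23, 1.98], [-2.94, 2.94]. Speed limits (rad/s): [2.57, 2.57, 3.14, 3.14, 3.14, 3.14, 3.14].

### API

Orientations are given as a rotation vector (axis times angle).
In Python, from plant import observe, vision, job gives the robot as it stands. The module is installed in compiled form; this text tells all that it offers.
- The arm moves only by the tool drive_tool, never from a script. Its argument "targets" is text: rows parted by semicolons, each of 5 numbers parted by spaces: the opening in per cent of the stroke, from 0 (shut) to 100 (fully open), then the shift along the tool's x, y, z in m, then the turn about the tool's z in rad. A call has 1 to 8 rows; each row is the pose to reach, as a shift and turn from the pose commanded when the call began, along the tool's axes at that moment; what a row does not reach only later rows make up. A row lasts 1/12 s, in which the tool goes at most 41.7 mm and 7.16 degrees, less where a joint would pass 70% of its speed; a pose out of reach is approached as far as the arm can. A call with a gripper value outside its range is refused whole. The fingers move at their own pace and stop on an object; "squeeze" is the grip in N (left out, the last holds). Time passes only in rows, so rows that repeat a pose let the fingers close. It gives the time, the measured TCP pose, the force and the opening at its end, in the units of the state.
- observe(): the state, without advancing time (a new reading comes with each control period).
- vision.grab_frame(name): name is "scene" or "top" or "wrist"; returns a dict with "frame" (420x560x3 uint8, blue, green, red), "z_map" (420x560 float32, m along the optical axis (not along the pixel's ray), 0 where there is no reading), "camera_matrix" (3x3 intrinsics, pixels), "eye" and "attitude" of the camera in the world. Camera axes: x right, y up, looking along -z (the intrinsics and any distortion apply to the point x, -y, -z); pixel columns grow to the right and rows downward; lengths in m; the calibration is good to about 2 mm. A picture is of the moment at which its call begins.
- job.finish_job(): hands the job in, once; it reports no verdict.
The state is a dict: "t": time; "joint_positions": joint angles; "qvel": joint speeds; "tau": joint torques, N m; "ee_pos": TCP position; "tcp_rot": TCP orientation; "force": force on the tool from outside, world axes, zero at the start; "torque": the same for the moment, N m; "finger_gap": opening from 0.0 (shut) to 1.0 (fully open).
Only numpy, scipy, OpenCV 4.12 (cv2) and the standard library are available. Lean on these libraries where they do the work, as an engineer would, in place of code of your own. Each camera call takes 0.05 s, during which the arm holds its last target.

## Working session

There is one attempt and no reset: what is moved stays moved. The work goes in short steps, Python scripts to look and compute and a tool call to move; the robot and the scene stay as the last step left them, time stands still between calls to the robot, and variables do not carry over. Pictures are saved under pics/ and viewed, and the job is handed in when it is done.

Besides the shell and the picture viewer there is one more tool, called in YAML: its name, and indented under it one key for each argument. drive_tool: Moves the arm, as the interface text tells. Its arguments: {"type":"object","properties":{"targets":{"type":"string"},"squeeze":{"type":"number"}},"required":["targets"]}

```bash
mkdir -p pics; cat > h.py <<'E'
import numpy as np, cv2
from scipy.spatial.transform import Rotation as R
from plant import observe, vision, job
def grab(n):
    f=vision.grab_frame(n); return f
def cloud(f):
    z=f["z_map"];K=np.array(f["camera_matrix"]);h,w=z.shape
    u,v=np.meshgrid(np.arange(w),np.arange(h))
    x=(u-K[0,2])/K[0,0]*z;y=(v-K[1,2])/K[1,1]*z
    P=np.stack([x,-y,-z],-1)
    A=np.array(f["attitude"],float)
    M=A if A.shape==(3,3) else R.from_rotvec(A).as_matrix()
    W=P@M.T+np.array(f["eye"]); W[z==0]=np.nan
    return W
E
python3 - <<'E'
from h import *
s=observe();print({k:np.round(v,3) for k,v in s.items()})
for n in["scene","top","wrist"]:
    f=grab(n);cv2.imwrite(f"pics/{n}0.png",f["frame"]);np.savez(f"{n}0.npz",W=cloud(f))
    print(n,f["eye"],f["attitude"],f["camera_matrix"],f.keys())
E
```

```text
{'t': np.float64(0.0), 'joint_positions': array([ 1.161,  0.629,  0.038,  1.518, -0.027,  0.996, -0.02 ]), 'qvel': array([ 0.002, -0.   ,  0.   , -0.001, -0.001, -0.   ,  0.   ]), 'tau': array([-0.0000e+00, -5.4972e+01,  1.1430e+00, -1.8664e+01, -5.2000e-02,
        2.4000e-02,  0.0000e+00]), 'ee_pos': array([ 0.219, -0.611,  0.23 ]), 'tcp_rot': array([-3.093e+00, -5.370e-01,  1.000e-03]), 'force': array([-0.164, -0.053, -0.619]), 'torque': array([-0.017,  0.018, -0.081]), 'finger_gap': np.float64(1.0)}
scene [-0.04024784  0.36751126  0.88248072] [ 0.41359977 -0.75335606 -2.03482784] [[455.9917687    0.         278.91160686]
 [  0.         455.9917687  207.25934224]
 [  0.           0.           1.        ]] dict_keys(['frame', 'z_map', 'camera_matrix', 'eye', 'attitude'])
top [0.31638071 0.00867348 1.30913282] [ 0.14074314 -0.15649986 -1.55309397] [[511.28038444   0.         283.89774152]
 [  0.         511.28038444 208.33035561]
 [  0.           0.           1.        ]] dict_keys(['frame', 'z_map', 'camera_matrix', 'eye', 'attitude'])
wrist [ 0.28285572 -0.58882469  0.3835101 ] [-0.20283474  0.14444642 -1.22067968] [[305.34303506   0.         278.80533722]
 [  0.         305.34303506 211.88693354]
 [  0.           0.           1.        ]] dict_keys(['frame', 'z_map', 'camera_matrix', 'eye', 'attitude'])
```

View pics/scene0.png

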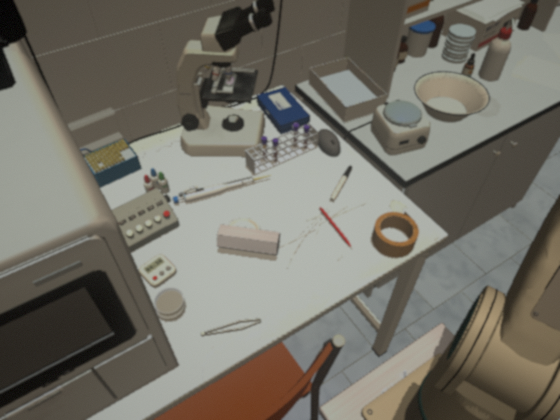

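View pics/top0.png

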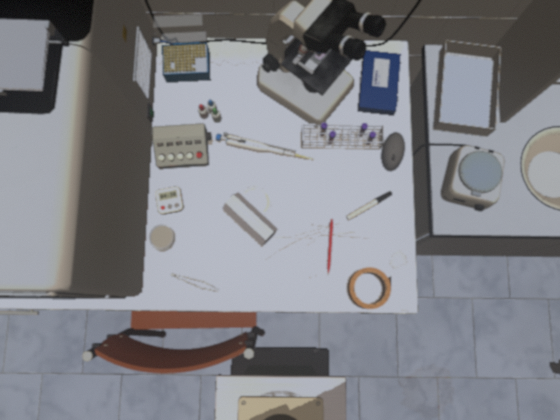

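View pics/wrist0.png

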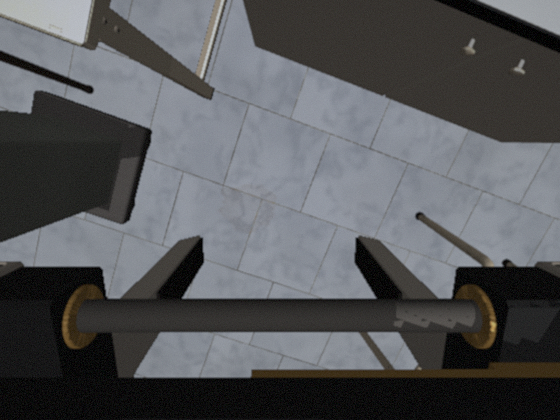

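```bash
python3 - <<'E'
from h import *
W=np.load("top0.npz")["W"];im=cv2.imread("pics/top0.png")
for nm,(r0,r1,c0,c1),zl in [("rest",(180,255,212,288),0.015),("marker",(185,225,338,400),0.006)]:
    S=W[r0:r1,c0:c1].reshape(-1,3);S=S[np.isfinite(S[:,0])]
    print(nm,"desk",np.median(S[:,2]))
    S=S[(S[:,2]>zl)]
    c=cv2.minAreaRect((S[:,:2]*1000).astype(np.float32));print(c,np.sort(S[:,2])[-5:],len(S))
    if nm=="rest":
        T=S[S[:,2]>0.047];c=cv2.minAreaRect((T[:,:2]*1000).astype(np.float32));print("top",c)
    m=S[:,:2].mean(0);u,s,v=np.linalg.svd(S[:,:2]-m);print(m,v[0],np.degrees(np.arctan2(v[0][1],v[0][0])))
for p in [(168,200),(161,237),(370,287),(393,150),(331,245),(195,282)]:
    print(p,np.round(W[p[1],p[0]],3))
f=cv2.imread("pics/scene0.png");cv2.imwrite("pics/z1.png",cv2.resize(f[200:275,195:300],None,fx=7,fy=7,interpolation=cv2.INTER_CUBIC))
cv2.imwrite("pics/z2.png",cv2.resize(im[175:260,205:295],None,fx=7,fy=7,interpolation=cv2.INTER_CUBIC))
E
```

```text
rest desk 0.001022859944814103
((534.4629516601562, 84.7725830078125), (140.6743927001953, 59.90494155883789), 47.683753967285156) [0.05795905 0.05819011 0.05835359 0.05840339 0.0584086 ] 1312
top ((534.4551391601562, 85.15512084960938), (139.97145080566406, 40.56483840942383), 48.01179122924805)
[0.53213599 0.08475934] [-0.67168813 -0.74083403] -132.19748963318142
marker desk 0.0009155793935362588
((579.968017578125, -225.16937255859375), (103.50662231445312, 154.23643493652344), 0.7265560626983643) [0.02102017 0.02145151 0.0216533  0.0219523  0.02374233] 326
[ 0.57621794 -0.22118479] [ 0.47488518 -0.88004776] -61.64812565316336
(168, 200) [0.583 0.296 0.015]
(161, 237) [0.484 0.304 0.036]
(370, 287) [ 0.367 -0.224  0.   ]
(393, 150) [ 0.719 -0.284  0.036]
(331, 245) [ 0.473 -0.125  0.002]
(195, 282) [0.375 0.22  0.001]
```

View pics/z1.png

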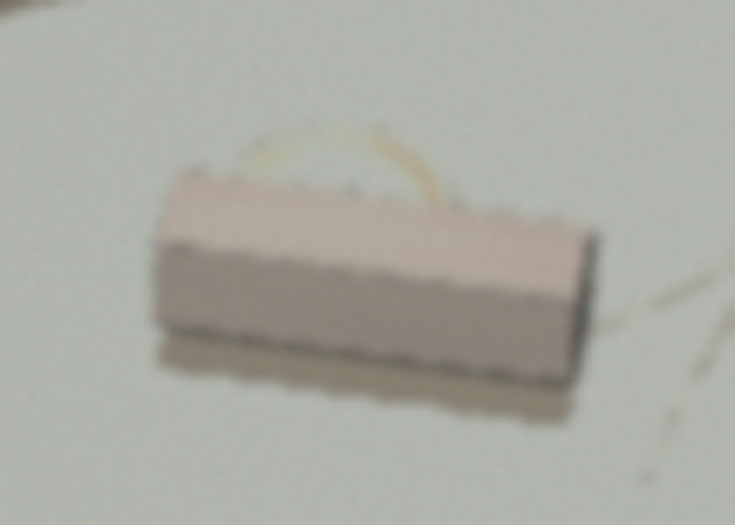

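View pics/z2.png

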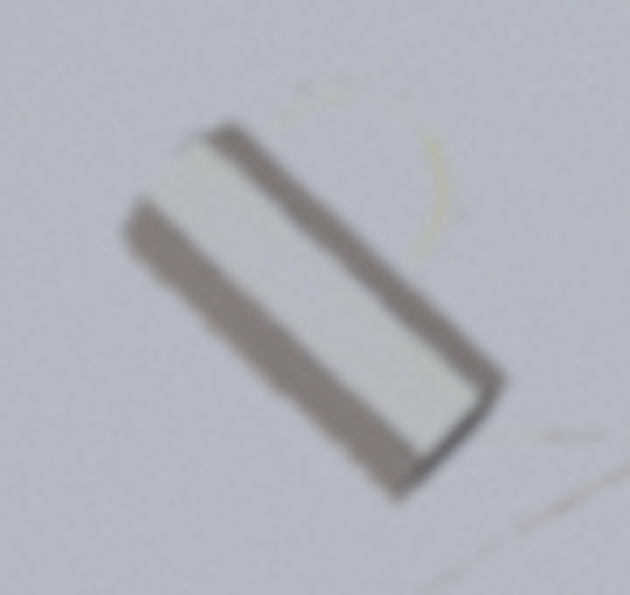

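```bash
cat >> h.py <<'E'
def to(x,y,z,yawdeg,com=None):
    s=observe();p=np.array(s["ee_pos"]) if com is None else np.array(com);M=R.from_rotvec(s["tcp_rot"]).as_matrix()
    yaw=np.degrees(np.arctan2(M[1,0],M[0,0]))
    d=M.T@(np.array([x,y,z])-p)
    print("now",np.round(p,4),"yaw",round(yaw,2),"tilt",round(np.degrees(np.arccos(-M[2,2])),2),"t",round(float(s["t"]),2))
    print("shift",np.round(d,4),"turn",round(float(np.radians((yaw-yawdeg+180)%360-180)),4))
E
python3 - <<'E'
from h import *
f=grab("wrist");A=R.from_rotvec(f["attitude"]).as_matrix();print(-A[:,2],A[:,1])
to(0.38,-0.12,0.10,48)
W=np.load("top0.npz")["W"]
def obj(r0,r1,c0,c1,lo,hi):
    S=W[r0:r1,c0:c1].reshape(-1,3);S=S[np.isfinite(S[:,0])];S=S[(S[:,2]>lo)&(S[:,2]<hi)]
    c=cv2.minAreaRect((S[:,:2]*1000).astype(np.float32));print(c,len(S))
    return S
S=obj(186,222,340,398,0.004,0.025);obj(255,320,340,400,.02,.06)
im=cv2.imread("pics/top0.png")
cv2.imwrite("pics/z3.png",cv2.resize(im[180:230,335:405],None,fx=9,fy=9,interpolation=cv2.INTER_CUBIC))
E
```

```text
[-0.21837913 -0.07718278 -0.97280696] [ 0.91570785  0.32838024 -0.2316151 ]
now [ 0.219  -0.6116  0.2299] yaw 19.7 tilt 0.06 t 0.2
shift [ 0.3173 -0.4084  0.1304] turn -0.494
((582.64501953125, -223.98257446289062), (93.86383819580078, 151.96530151367188), 0.7345054745674133) 454
((363.6768798828125, -213.53622436523438), (101.65774536132812, 100.53768157958984), 63.654842376708984) 722
```

View pics/z3.png

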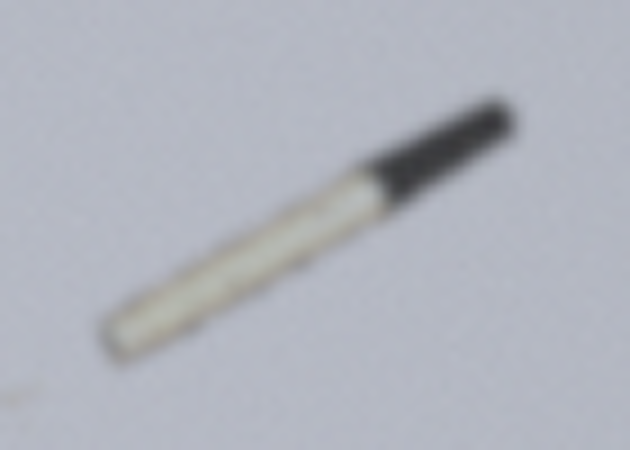

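```bash
python3 - <<'E'
from h import *
to(0.415,-0.146,0.10,138)
E
```

```text
now [ 0.219  -0.6116  0.2299] yaw 19.7 tilt 0.06 t 0.2
shift [ 0.3415 -0.3722  0.1304] turn -2.0648
```

drive_tool:
  targets: "100 0.342 -0.372 0.03 -2.065;100 0.342 -0.372 0.03 -2.065;100 0.342 -0.372 0.03 -2.065;100 0.342 -0.372 0.03 -2.065;100 0.342 -0.372 0.03 -2.065;100 0.342 -0.372 0.03 -2.065;100 0.342 -0.372 0.03 -2.065;100 0.342 -0.372 0.03 -2.065"

```text
t: 0.87
ee_pos: [0.3489, -0.3036, 0.2108]
tcp_rot: [2.453, 1.962, 0.0]
force: [1.3, 0.2, -0.4]
finger_gap: 0.995
```

```bash
python3 - <<'E'
from h import *
to(0.415,-0.146,0.10,138)
E
```

```text
now [ 0.3489 -0.3036  0.2108] yaw 77.32 tilt 0.03 t 0.87
shift [0.1683 0.0298 0.1108] turn -1.059
```

drive_tool:
  targets: "100 0.16 0.03 0.02 -1.0;100 0.16 0.03 0.02 -1.0;100 0.16 0.03 0.02 -1.0;100 0.16 0.03 0.07 -1.0;100 0.16 0.03 0.11 -1.0;100 0.16 0.03 0.11 -1.0;100 0.16 0.03 0.11 -1.0;100 0.16 0.03 0.11 -1.0"

```text
t: 1.53
ee_pos: [0.4131, -0.1552, 0.0992]
tcp_rot: [-1.207, -2.897, -0.0]
force: [0.3, -0.0, 0.3]
finger_gap: 1.001
```

```bash
python3 - <<'E'
from h import *
to(0.415,-0.146,0.10,138)
f=grab("wrist");cv2.imwrite("pics/w1.png",f["frame"]);np.savez("w1.npz",W=cloud(f))
E
```

```text
now [ 0.4131 -0.1552  0.0992] yaw 134.76 tilt 0.19 t 1.53
shift [ 0.0052  0.0078 -0.0008] turn -0.0566
```

View pics/w1.png

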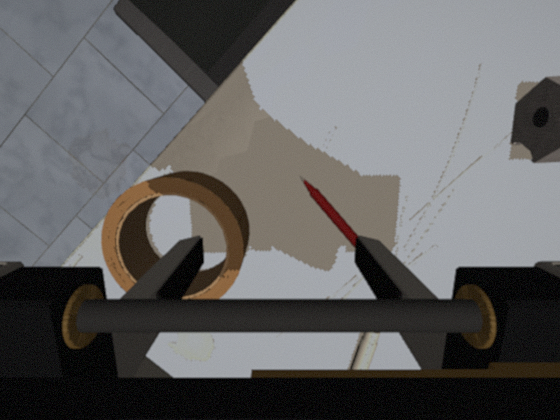

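Bar end visible at the right (535,120). Zoom in.

```bash
python3 - <<'E'
import cv2
f=cv2.imread("pics/w1.png")[65:175,490:560]
cv2.imwrite("pics/z4.png",cv2.convertScaleAbs(cv2.resize(f,None,fx=5,fy=5,interpolation=cv2.INTER_CUBIC),alpha=2.2))
E
```

```text
(no output)
```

View pics/z4.png

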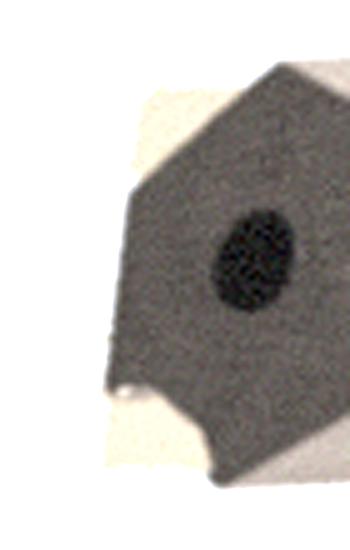

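```bash
python3 - <<'E'
from h import *
to(0.571,0.0515,0.069,138)
E
```

```text
now [ 0.4134 -0.1558  0.0998] yaw 135.0 tilt 0.12 t 1.58
shift [0.0351 0.258  0.0307] turn -0.0523
```

drive_tool:
  targets: "100 0.035 0.258 0 -0.052;100 0.035 0.258 0 -0.052;100 0.035 0.258 0 -0.052;100 0.035 0.258 0 -0.052;100 0.035 0.258 0 -0.052;100 0.035 0.258 0.01 -0.052;100 0.035 0.258 0.03 -0.052;100 0.035 0.258 0.03 -0.052"

```text
t: 2.25
ee_pos: [0.5747, 0.0534, 0.0685]
tcp_rot: [-1.14, -2.925, -0.003]
force: [-0.2, -0.3, 0.7]
finger_gap: 0.999
```

```bash
python3 - <<'E'
from h import *
to(0.571,0.0515,0.069,138)
f=grab("wrist");cv2.imwrite("pics/w2.png",f["frame"])
f=grab("top");cv2.imwrite("pics/t2.png",cv2.resize(f["frame"][160:270,190:310],None,fx=5,fy=5))
to(0.571,0.0515,0.069,138)
E
```

```text
now [0.5747 0.0534 0.0685] yaw 137.4 tilt 0.16 t 2.25
shift [ 0.0015 -0.0039 -0.0005] turn -0.0104
now [0.5731 0.0485 0.0701] yaw 137.21 tilt 0.15 t 2.35
shift [0.0035 0.0008 0.0011] turn -0.0138
```

View pics/w2.png

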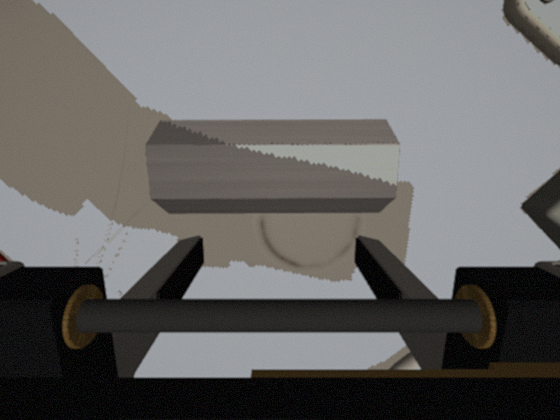

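View pics/t2.png

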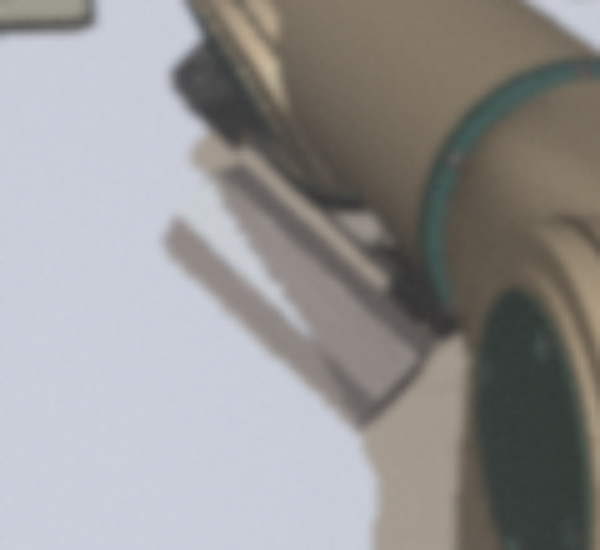

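drive_tool:
  targets: "100 0.014 0 0 -0.012;100 0.024 0 0 -0.012;100 0.028 0 -0.001 -0.012;100 0.032 0 -0.004 -0.012;100 0.036 0 -0.006 -0.012;100 0.040 0 -0.008 -0.012;100 0.044 0 -0.009 -0.012;100 0.044 0 -0.009 -0.012"

```text
t: 3.02
ee_pos: [0.5411, 0.0794, 0.0802]
tcp_rot: [-1.126, -2.933, -0.0]
force: [-0.4, -1.5, 3.0]
finger_gap: 0.997
```

```bash
python3 - <<'E'
from h import *
to(0.571,0.0515,0.069,138); print(observe()["force"])
f=grab("wrist");cv2.imwrite("pics/w3.png",f["frame"])
E
```

```text
now [0.5411 0.0794 0.0802] yaw 138.0 tilt 0.01 t 3.02
shift [-0.0409 -0.0007  0.0112] turn 0.0
[-0.3660856  -1.47139625  3.03238288]
```

View pics/w3.png

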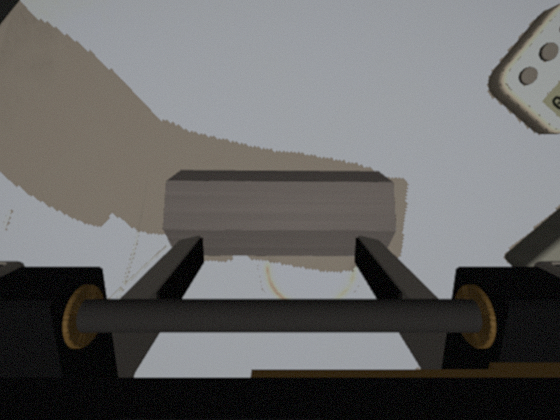

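drive_tool:
  targets: "100 0.005 0 -0.001 0;100 0.010 0 -0.002 0;100 0.014 0 -0.002 0;100 0.018 0 -0.003 0;100 0.022 0 -0.003 0;100 0.022 0 -0.006 0;100 0.022 0 -0.006 0"

```text
t: 3.65
ee_pos: [0.5255, 0.094, 0.0861]
tcp_rot: [1.126, 2.933, 0.001]
force: [0.5, -0.3, 0.1]
finger_gap: 0.999
```

```bash
python3 - <<'E'
from h import *
to(0.571,0.0515,0.069,138); print(observe()["force"])
f=grab("wrist");cv2.imwrite("pics/w4.png",f["frame"])
E
```

```text
now [0.5255 0.094  0.0861] yaw 138.0 tilt 0.03 t 3.65
shift [-0.0623 -0.0011  0.0171] turn 0.0
[ 0.53140508 -0.33879447  0.13777243]
```

View pics/w4.png

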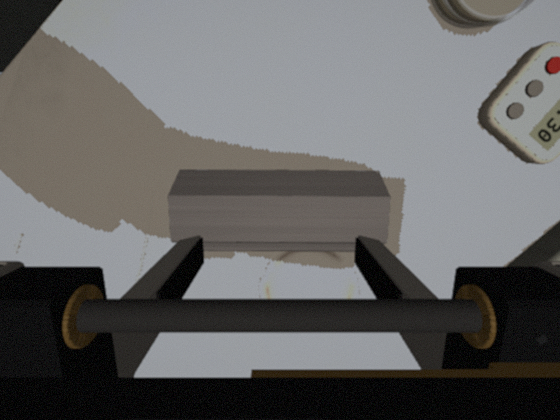

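drive_tool:
  targets: "100 -0.01 0 -0.012 0;100 -0.04 0 -0.012 0;100 -0.055 0 -0.012 0;100 -0.055 0 -0.012 0"

```text
t: 4.03
ee_pos: [0.5693, 0.0528, 0.0977]
tcp_rot: [1.134, 2.926, -0.001]
force: [0.8, -0.1, 0.1]
finger_gap: 1.0
```

```bash
cat >> h.py <<'E'
def rest(f,name,cx,cy,rad=0.11):
    cv2.imwrite(f"pics/{name}.png",f["frame"]);W=cloud(f)
    S=W.reshape(-1,3);k=np.isfinite(S[:,0])&(np.hypot(S[:,0]-cx,S[:,1]-cy)<rad)
    S=S[k];S=S[(S[:,2]>0.006)&(S[:,2]<0.07)]
    c=cv2.minAreaRect((S[:,:2]*1000).astype(np.float32));print("all",c)
    T=S[(S[:,2]>0.049)&(S[:,2]<.056)];c=cv2.minAreaRect((T[:,:2]*1000).astype(np.float32));print("top",c,"ztop",np.percentile(S[:,2],[50,90,99]))
    return S
E
python3 - <<'E'
from h import *
f=grab("wrist");S=rest(f,"w5",0.51,0.105)
to(0.571,0.0515,0.069,138); print(observe()["force"])
# profile across d
d=np.array([-.743,.669]);u=(S[:,:2]-[.5335,.085])@d
for b in np.arange(-.03,.08,.004):
    k=(u>b)&(u<b+.004)
    if k.sum()>5: print(round(b+.002,3),np.round(np.median(S[k,2]),4),k.sum())
E
```

```text
all ((514.6392211914062, 104.56216430664062), (140.43191528320312, 58.18170928955078), 47.63209915161133)
top ((514.4540405273438, 104.73017883300781), (140.4352569580078, 33.71255111694336), 47.64453887939453) ztop [0.0509238  0.05217634 0.05295009]
now [0.5674 0.0548 0.0975] yaw 137.74 tilt 0.05 t 4.08
shift [-0.0049 -0.      0.0285] turn -0.0046
[-0.69137511  0.38247435 -0.39418916]
-0.004 0.0272 56
0.0 0.0283 1033
0.004 0.0296 1062
0.008 0.0344 960
0.012 0.051 1272
0.016 0.0515 1419
0.02 0.0516 1396
0.024 0.0516 1460
0.028 0.0515 1466
0.032 0.0516 1468
0.036 0.0515 1517
0.04 0.0515 1532
0.044 0.0483 1176
0.048 0.0414 1079
0.052 0.0344 988
0.056 0.0288 548
```

View pics/w5.png

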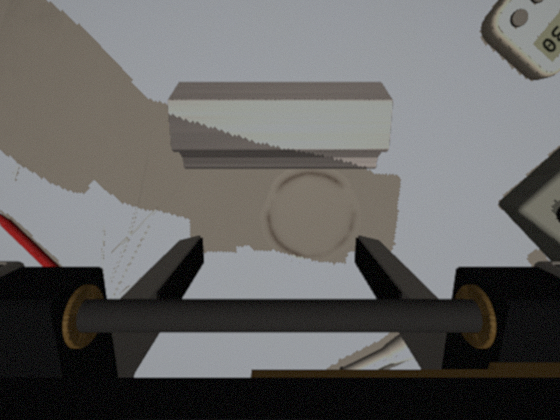

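drive_tool:
  targets: "100 0.02 0 0.0265 0;100 0.036 0 0.0265 0;100 0.046 0 0.0265 0;100 0.050 0 0.0255 0;100 0.054 0 0.023 0;100 0.058 0 0.021 0;100 0.062 0 0.019 0;100 0.066 0 0.0175 0"

```text
t: 4.75
ee_pos: [0.5177, 0.1009, 0.0809]
tcp_rot: [1.128, 2.931, 0.001]
force: [-0.0, 0.4, -0.7]
finger_gap: 0.998
```

drive_tool:
  targets: "100 0.004 0 -0.001 0;100 0.008 0 -0.002 0;100 0.008 0 -0.002 0"

```text
t: 5.0
ee_pos: [0.5107, 0.107, 0.0825]
tcp_rot: [-1.126, -2.933, -0.001]
force: [0.3, -0.1, -0.8]
finger_gap: 1.001
```

```bash
python3 - <<'E'
from h import *
to(0.571,0.0515,0.069,138); print(observe()["force"])
f=grab("wrist");cv2.imwrite("pics/w6.png",f["frame"])
E
```

```text
now [0.5107 0.107  0.0825] yaw 138.01 tilt 0.03 t 5.0
shift [-0.0819 -0.0009  0.0135] turn 0.0002
[ 0.3472158  -0.12359457 -0.83552906]
```

View pics/w6.png

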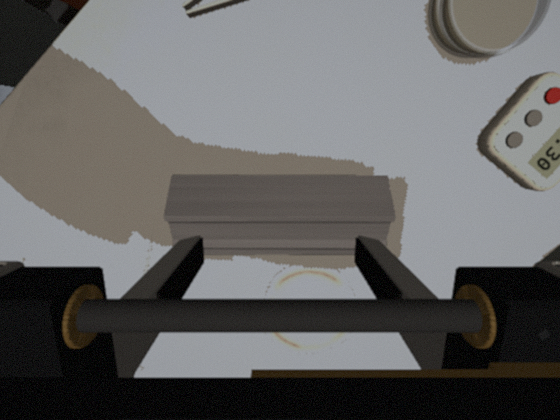

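```bash
python3 - <<'E'
from h import *
f=grab("wrist");S=rest(f,"w7",0.50,0.115)
d=np.array([-.743,.669]);u=(S[:,:2]-[.5335,.085])@d;v=(S[:,:2]-[.5135,.104])@[.669,.743]
S=S[abs(v)<.03];u=u[abs(v)<.03]
for b in np.arange(-.03,.1,.003):
    k=(u>b)&(u<b+.003)
    if k.sum()>5: print(round(b+.0015,4),np.round(np.median(S[k,2]),4),k.sum())
E
```

```text
all ((495.1607666015625, 122.26089477539062), (140.14825439453125, 61.28120422363281), 48.09001541137695)
top ((494.641845703125, 122.68757629394531), (139.90711975097656, 35.57128143310547), 48.07107925415039) ztop [0.04807636 0.05359568 0.06624673]
0.0255 0.0273 83
0.0285 0.034 86
0.0315 0.0404 89
0.0345 0.0463 90
0.0375 0.0511 326
0.0405 0.051 536
0.0435 0.0483 487
0.0465 0.0473 426
0.0495 0.0475 405
0.0525 0.0478 447
0.0555 0.0481 408
0.0585 0.0486 434
0.0615 0.0504 306
0.0645 0.0541 490
0.0675 0.053 565
0.0705 0.0491 534
0.0735 0.0449 551
0.0765 0.0407 490
0.0795 0.0365 523
0.0825 0.032 461
```

drive_tool:
  targets: "100 0 0 -0.02 0;100 -0.02 0 -0.05 0;100 -0.05 0 -0.08 0;100 -0.05 0 -0.08 0;100 -0.05 0 -0.08 0"

```text
t: 5.52
ee_pos: [0.5506, 0.0711, 0.1635]
tcp_rot: [1.132, 2.927, 0.002]
force: [-0.5, -0.3, -1.1]
finger_gap: 1.002
```

```bash
python3 - <<'E'
from h import *
f=grab("wrist");S=rest(f,"w8",0.49,0.125)
d=np.array([-.743,.669]);u=(S[:,:2]-[.5335,.085])@d;v=(S[:,:2]-[.5135,.104])@[.669,.743]
S=S[abs(v)<.04];u=u[abs(v)<.04]
for b in np.arange(-.03,.1,.003):
    k=(u>b)&(u<b+.003)
    if k.sum()>5: print(round(b+.0015,4),np.round(np.median(S[k,2]),4),k.sum())
E
```

```text
all ((492.4034423828125, 124.65904235839844), (140.12094116210938, 59.33662414550781), 47.72480010986328)
top ((492.5837707519531, 124.54647827148438), (139.5681610107422, 34.08482360839844), 47.74507141113281) ztop [0.04664456 0.05126118 0.0525398 ]
0.0285 0.0283 220
0.0315 0.0332 262
0.0345 0.0382 266
0.0375 0.0435 337
0.0405 0.0488 305
0.0435 0.0515 373
0.0465 0.0492 297
0.0495 0.0474 363
0.0525 0.0466 340
0.0555 0.0465 315
0.0585 0.0465 376
0.0615 0.0465 345
0.0645 0.0471 346
0.0675 0.0492 419
0.0705 0.0516 338
0.0735 0.0494 328
0.0765 0.0441 273
0.0795 0.0389 274
0.0825 0.034 234
0.0855 0.0285 266
```

View pics/w8.png

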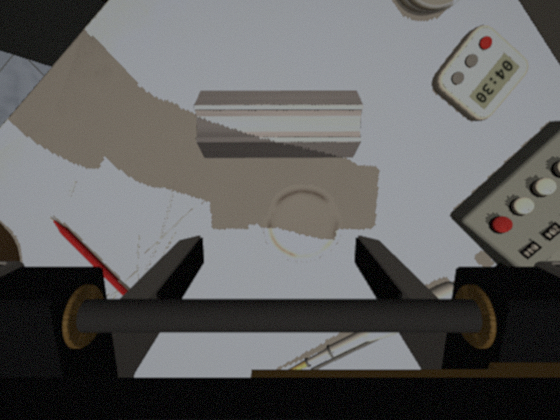

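```bash
python3 - <<'E'
from h import *
f=grab("top");cv2.imwrite("pics/t3.png",f["frame"])
M=R.from_rotvec(f["attitude"]).as_matrix();K=f["camera_matrix"];e=np.array(f["eye"])
def px(u,v,z):
    r=M@np.array([(u-K[0,2])/K[0,0],-(v-K[1,2])/K[1,1],-1]);return e+r*(z-e[2])/r[2]
a=px(347.2,218.2,.009);b=px(391.5,191.7,.009);print(a,b,np.linalg.norm(a-b),np.degrees(np.arctan2(*(b-a)[1::-1])),(a+b)/2)
m=(a+b)/2;an=np.degrees(np.arctan2(*(b-a)[1::-1]))
to(m[0],m[1],0.163,an+90);to(m[0],m[1],0.163,an-90)
E
```

```text
[ 0.54225463 -0.16681727  0.009     ] [ 0.61405214 -0.28351792  0.009     ] 0.13701796597280655 -58.3990063003301 [ 0.57815338 -0.2251676   0.009     ]
now [0.5474 0.0727 0.1615] yaw 137.94 tilt 0.1 t 5.62
shift [-0.2224 -0.2006 -0.0015] turn 1.856
now [0.5474 0.0727 0.1615] yaw 137.94 tilt 0.1 t 5.62
shift [-0.2224 -0.2006 -0.0015] turn -1.2856
```

```bash
python3 - <<'E'
from h import *
to(0.615,-0.285,0.163,121.6)
E
```

```text
now [0.5474 0.0727 0.1615] yaw 137.94 tilt 0.1 t 5.62
shift [-0.2898 -0.2203 -0.0016] turn 0.2852
```

View pics/t3.png

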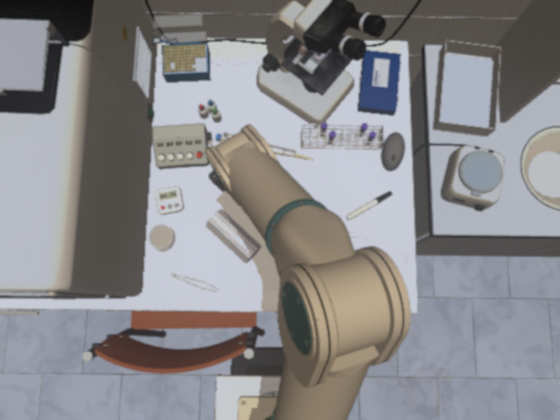

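drive_tool:
  targets: "100 -0.29 -0.22 0 0.285;100 -0.29 -0.22 0 0.285;100 -0.29 -0.22 0 0.285;100 -0.29 -0.22 0 0.285;100 -0.29 -0.22 0 0.285;100 -0.29 -0.22 0 0.285;100 -0.29 -0.22 0 0.285;100 -0.29 -0.22 0 0.285"

```text
t: 6.28
ee_pos: [0.6097, -0.2549, 0.1604]
tcp_rot: [-1.527, -2.741, 0.0]
force: [0.5, 0.6, 0.2]
finger_gap: 1.003
```

drive_tool:
  targets: "100 0 0 0 0;100 0 0 0 0;100 0 0 0 0;100 0 0 0 0"

```text
t: 6.62
ee_pos: [0.6105, -0.2514, 0.1614]
tcp_rot: [-1.526, -2.743, -0.002]
force: [0.4, 0.4, -0.3]
finger_gap: 1.001
```

```bash
python3 - <<'E'
from h import *
f=grab("wrist");cv2.imwrite("pics/w9.png",f["frame"]);W=cloud(f);np.savez("w9.npz",W=W,K=f["camera_matrix"],eye=f["eye"],att=f["attitude"])
to(0.615,-0.285,0.163,121.6)
E
```

```text
now [ 0.6107 -0.2516  0.1618] yaw 121.85 tilt 0.11 t 6.67
shift [-0.0307 -0.014  -0.0013] turn 0.0044
```

View pics/w9.png

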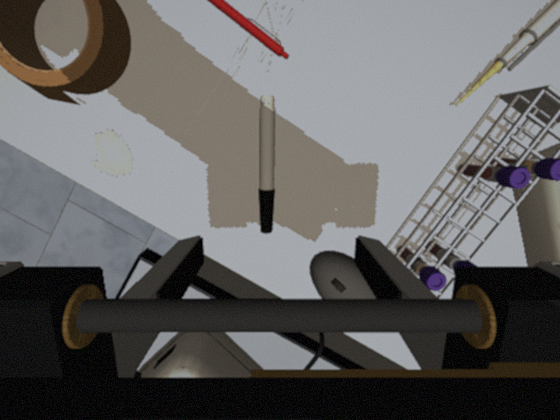

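```bash
python3 - <<'E'
from h import *
D=np.load("w9.npz");W=D["W"]
S=W[85:240,250:285].reshape(-1,3);S=S[np.isfinite(S[:,0])];S=S[(S[:,2]>.008)&(S[:,2]<.03)]
c=cv2.minAreaRect((S[:,:2]*1000).astype(np.float32));print(c,np.percentile(S[:,2],[50,90,98]))
m=np.array(c[0])/1000
p=S[:,:2]-S[:,:2].mean(0);v=np.linalg.svd(p)[2][0];print(v,np.degrees(np.arctan2(v[1],v[0])))
t=p@v
for b in np.arange(-.07,.07,.02):
    k=(t>b)&(t<b+.02);w=(p[k]@[-v[1],v[0]]);print(round(b,3),np.ptp(w),S[k,2].max())
to(m[0],m[1],0.030,np.degrees(np.arctan2(v[1],v[0])));print(m)
E
```

```text
((579.1001586914062, -223.70260620117188), (15.3812837600708, 134.4922332763672), 30.942495346069336) [0.01374313 0.01540812 0.01615533]
[ 0.51363468 -0.85800898] -59.09376125549033
-0.07 0.014336495061182258 0.016857414125289794
-0.05 0.01446223348013925 0.01666818547045279
-0.03 0.013848127990167894 0.016982435045513
-0.01 0.014114099750091008 0.01717435040524684
0.01 0.015251141687995975 0.016808111968003192
0.03 0.015389073197134041 0.016933913256804156
0.05 0.01352255990709983 0.016227335248759134
0.07 0.008368499945910253 0.014181546738868456
now [ 0.6107 -0.2516  0.1618] yaw 121.85 tilt 0.11 t 6.67
shift [ 0.0401 -0.0121  0.1319] turn -3.1251
[ 0.57910016 -0.22370261]
```

drive_tool:
  targets: "100 0.04 -0.012 0.03 0.016;100 0.04 -0.012 0.07 0.016;100 0.04 -0.012 0.105 0.016;100 0.04 -0.012 0.125 0.016;100 0.04 -0.012 0.132 0.016;100 0.04 -0.012 0.132 0.016;100 0.04 -0.012 0.132 0.016;100 0.04 -0.012 0.132 0.016"
  squeeze: 10

```text
t: 7.33
ee_pos: [0.5812, -0.2268, 0.0321]
tcp_rot: [1.552, 2.728, 0.002]
force: [-0.1, -0.0, -1.1]
finger_gap: 1.001
```

```bash
python3 - <<'E'
from h import *
to(.5791,-.2237,0.030,121)
E
```

```text
now [ 0.5812 -0.2268  0.0321] yaw 120.74 tilt 0.19 t 7.33
shift [ 0.0037 -0.0002  0.0021] turn -0.0045
```

drive_tool:
  targets: "0 0.003 0 0.002 -0.004;0 0.003 0 0.002 -0.004;0 0.003 0 0.002 -0.004;0 0.003 0 0.002 -0.004;0 0.003 0 0.002 -0.004;0 0.003 0 0.002 -0.004;0 0.003 0 0.002 -0.004;0 0.003 0 0.002 -0.004"

```text
t: 8.0
ee_pos: [0.578, -0.2244, 0.0282]
tcp_rot: [-1.549, -2.733, -0.0]
force: [0.6, -0.7, 1.0]
finger_gap: 0.469
```

drive_tool:
  targets: "0 0 0 0 0;0 0 0 0 0;0 0 0 0 0;0 0 0 0 0;0 0 -0 -0.01 0;0 0 0 -0.03 0;0 0 0 -0.06 0;0 0 0 -0.1 0"

```text
t: 8.67
ee_pos: [0.5761, -0.2238, 0.1277]
tcp_rot: [-1.545, -2.73, 0.001]
force: [0.6, 0.2, -0.3]
finger_gap: 0.16
```

```bash
python3 - <<'E'
from h import *
to(.4925,.1245,0.13,47.7)
f=grab("wrist");cv2.imwrite("pics/w10.png",f["frame"])
E
```

```text
now [ 0.5761 -0.2238  0.1277] yaw 120.96 tilt 0.29 t 8.67
shift [ 0.3417  0.1075 -0.0013] turn 1.2787
```

View pics/w10.png

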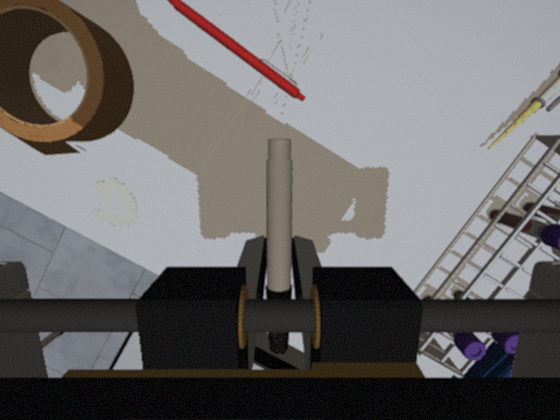

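```bash
python3 - <<'E'
from h import *
f=grab("wrist");W=cloud(f);s=observe();M=R.from_rotvec(s["tcp_rot"]).as_matrix()
for v in (143,160,180,200,220,240):
    P=(W[v,272:288]-s["ee_pos"])@M; P=P[P[:,2]<.06];print(v,np.round(np.median(P,0),4),len(P))
to(.4925,.1245,0.13,47.7)
E
```

```text
143 [0.0649 0.0009 0.0125] 16
160 [0.0559 0.0009 0.0122] 16
180 [0.045  0.0009 0.0119] 16
200 [0.0339 0.0009 0.0115] 16
220 [0.0223 0.0009 0.0118] 16
240 [0.0103 0.0009 0.0118] 16
now [ 0.5823 -0.2251  0.1349] yaw 120.93 tilt 0.66 t 8.77
shift [0.3461 0.1026 0.0028] turn 1.278
```

drive_tool:
  targets: "0 0.346 0.103 0 1.278;0 0.346 0.103 0 1.278;0 0.346 0.103 0 1.278;0 0.346 0.103 0 1.278;0 0.346 0.103 0 1.278;0 0.346 0.103 0 1.278;0 0.346 0.103 0 1.278;0 0.346 0.103 0 1.278"

```text
t: 9.43
ee_pos: [0.4945, 0.1004, 0.1286]
tcp_rot: [-2.675, -1.648, -0.001]
force: [1.2, 0.8, -0.9]
finger_gap: 0.164
```

```bash
python3 - <<'E'
from h import *
to(.4925,.1245,0.13,47.7)
E
```

```text
now [0.4945 0.1004 0.1286] yaw 63.28 tilt 0.03 t 9.43
shift [ 0.0206 -0.0127 -0.0014] turn 0.2719
```

drive_tool:
  targets: "0 0.012 -0.008 0 0.2;0 0.012 -0.008 0 0.2;0 0.012 -0.008 0 0.2;0 0.012 -0.008 0 0.2;0 0.012 -0.008 0 0.2;0 0.012 -0.008 0 0.2"

```text
t: 9.93
ee_pos: [0.4937, 0.1118, 0.1283]
tcp_rot: [2.822, 1.381, -0.0]
force: [0.7, -0.2, -0.5]
finger_gap: 0.166
```

```bash
python3 - <<'E'
from h import *
f=grab("wrist");W=cloud(f);cv2.imwrite("pics/w11.png",f["frame"])
np.savez("w11.npz",W=W)
to(.4925,.1245,0.10,47.7)
E
```

```text
now [0.4937 0.1118 0.1283] yaw 52.13 tilt 0.0 t 9.98
shift [ 0.0093 -0.0088  0.0283] turn 0.0774
```

View pics/w11.png

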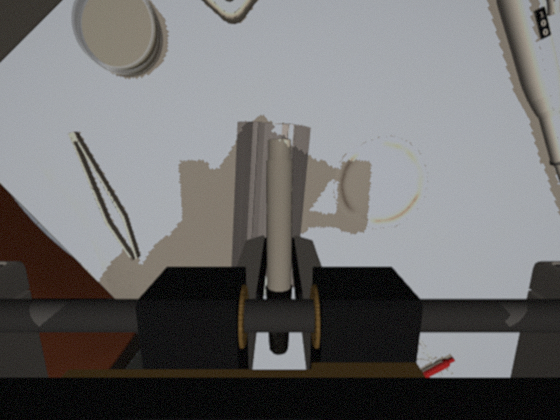

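drive_tool:
  targets: "0 0.009 -0.009 0 0.077;0 0.009 -0.009 0.01 0.077;0 0.009 -0.009 0.025 0.077;0 0.009 -0.009 0.035 0.077;0 0.009 -0.009 0.035 0.077;0 0.009 -0.009 0.035 0.077;0 0.009 -0.009 0.035 0.077"

```text
t: 10.57
ee_pos: [0.4921, 0.1251, 0.0933]
tcp_rot: [2.872, 1.272, -0.0]
force: [-0.2, -0.9, -0.8]
finger_gap: 0.164
```

```bash
python3 - <<'E'
from h import *
f=grab("wrist");W=cloud(f);cv2.imwrite("pics/w12.png",f["frame"])
s=observe();M=R.from_rotvec(s["tcp_rot"]).as_matrix();print(s["force"])
P=(W-s["ee_pos"])@M
for v in (125,150,180,210):
    r=P[v,150:400];w=W[v,150:400,2]
    k=(w>.049)&(w<.056)&(abs(r[:,1])<.03);mk=(r[:,2]<.02)&(abs(r[:,1])<.02)
    y=r[k,1];print(v,"lands y",np.round([y.min(),y.max(),(y.min()+y.max())/2],4) if k.any() else None,"x",np.round(np.nanmedian(r[:,0]),3),"marker y",np.round([r[mk,1].min(),r[mk,1].max()],4) if mk.any() else None)
to(.4925,.1245,0.079,47.7)
E
```

```text
[ 0.02153273  0.30398436 -0.410793  ]
125 lands y None x 0.078 marker y None
150 lands y [-0.0166  0.0171  0.0003] x 0.059 marker y [-0.0055  0.0067]
180 lands y [-0.0156  0.0162  0.0003] x 0.035 marker y [-0.0068  0.0074]
210 lands y [-0.0153  0.0172  0.0009] x 0.01 marker y [-0.007   0.0069]
now [0.4923 0.1252 0.0935] yaw 47.77 tilt 0.03 t 10.62
shift [-0.0004  0.0007  0.0145] turn 0.0012
```

View pics/w12.png

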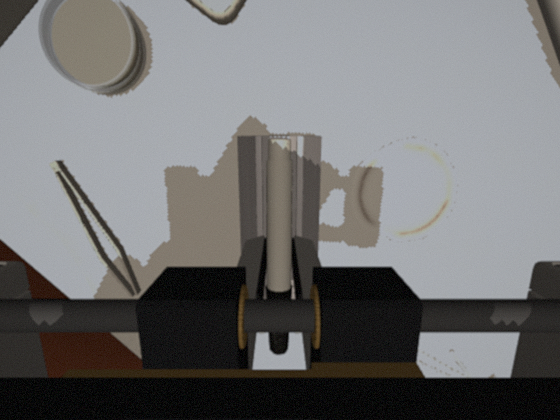

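Aligned to under 1 mm. Lower.

drive_tool:
  targets: "0 0 0 0.005 0;0 0 0 0.009 0;0 0 0 0.012 0;0 0 0 0.0145 0;0 0 0 0.0145 0;0 0 0 0.0145 0;0 0 0 0.0145 0"

```text
t: 11.2
ee_pos: [0.4919, 0.1255, 0.0787]
tcp_rot: [2.872, 1.272, 0.0]
force: [-0.7, -0.7, 0.2]
finger_gap: 0.162
```

```bash
python3 - <<'E'
from h import *
print(observe()["force"]);to(.4925,.1245,0.0775,47.7)
E
```

```text
[-0.74713852 -0.72694036  0.22963952]
now [0.4919 0.1255 0.0787] yaw 47.78 tilt 0.01 t 11.2
shift [-0.0004  0.0011  0.0012] turn 0.0013
```

drive_tool:
  targets: "0 0 0.0005 0.001 0;0 0 0.0005 0.0015 0;0 0 0.0005 0.0015 0;0 0 0.0005 0.0015 0"

```text
t: 11.53
ee_pos: [0.4923, 0.1251, 0.0772]
tcp_rot: [2.873, 1.272, -0.0]
force: [0.2, 0.0, 0.6]
finger_gap: 0.165
```

drive_tool:
  targets: "17 0 0 0 0;19 0 0 0 0;21 0 0 0 0;24 0 0 0 0;28 0 0 0 0;34 0 0 0 0;40 0 0 0 0;40 0 0 0 0"

```text
t: 12.2
ee_pos: [0.4922, 0.1251, 0.0772]
tcp_rot: [-2.873, -1.272, 0.0]
force: [0.2, -0.2, -0.1]
finger_gap: 0.396
```

```bash
python3 - <<'E'
from h import *
print(observe()["force"]);to(.4925,.1245,0.0775,47.7)
f=grab("wrist");cv2.imwrite("pics/w13.png",f["frame"])
E
```

```text
[ 0.20918316 -0.16043416 -0.095473  ]
now [0.4922 0.1251 0.0772] yaw 47.77 tilt 0.01 t 12.2
shift [-0.0003  0.0006 -0.0003] turn 0.0012
```

View pics/w13.png

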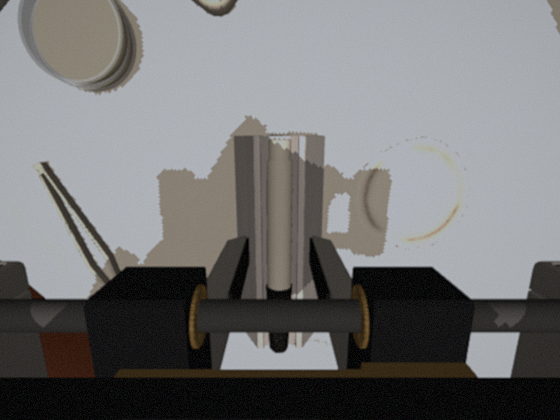

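Marker lies centred in the groove with both fingers clear. Rise straight up, then back away along -x for a full view.

drive_tool:
  targets: "40 0 0 -0.01 0;40 0 0 -0.03 0;40 0 0 -0.06 0;40 0 0 -0.1 0;40 -0.03 0 -0.13 0;40 -0.06 0 -0.13 0;40 -0.08 0 -0.13 0;40 -0.08 0 -0.13 0"

```text
t: 12.92
ee_pos: [0.4353, 0.0625, 0.2084]
tcp_rot: [2.874, 1.266, -0.003]
force: [-0.7, -0.6, -0.6]
finger_gap: 0.399
```

```bash
python3 - <<'E'
from h import *
f=grab("wrist");S=rest(f,"w14",.4925,.1245,.1);W=cloud(f)
a=np.array([np.cos(np.radians(47.7)),np.sin(np.radians(47.7))]);n=np.array([-a[1],a[0]])
q=S[:,:2]-[.4925,.1245]
k=S[:,2]>.0585;T=np.c_[q[k]@a,q[k]@n,S[k,2]]
print("bar along",(q@a).min(),(q@a).max());print("marker ridge along",T[:,0].min(),T[:,0].max(),"z",np.percentile(T[:,2],[50,98]))
for b in np.arange(-.06,.06,.03):
    j=(T[:,0]>b)&(T[:,0]<b+.03);print(round(b,3),np.median(T[j,1]) if j.any() else None, T[j,2].max() if j.any() else None)
f=grab("top");cv2.imwrite("pics/t4.png",f["frame"])
E
```

```text
all ((492.8868103027344, 125.22187805175781), (139.99359130859375, 59.59872817993164), 47.855228424072266)
top ((492.5731201171875, 125.20938110351562), (139.49960327148438, 34.340065002441406), 47.751068115234375) ztop [0.04897985 0.0612513  0.06287335]
bar along -0.06919204267344051 0.07086330391333918
marker ridge along -0.06570637799228116 0.06804441461881937 z [0.06106728 0.06319707]
-0.06 0.0006547640891440081 0.06393883340868262
-0.03 0.0005708110281847674 0.06427892189690487
0.0 0.0004772687952151107 0.06378367631835957
0.03 0.0003798789138107361 0.0635891197337537
```

View pics/w14.png

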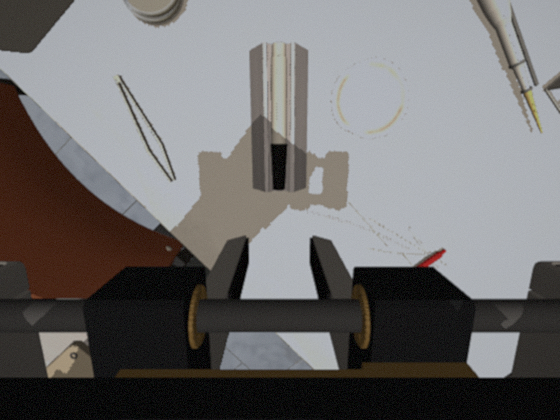

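View pics/t4.png

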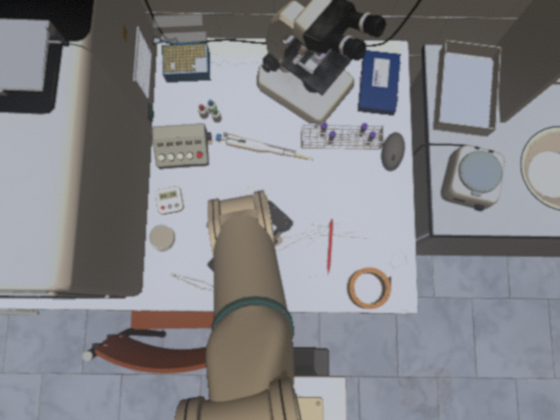

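drive_tool:
  targets: "40 0 0 0 0;40 0 0 0 0;40 0 0 0 0;40 0 0 0 0"

```text
t: 13.35
ee_pos: [0.4388, 0.0665, 0.207]
tcp_rot: [-2.872, -1.273, 0.0]
force: [-0.4, -0.2, 0.7]
finger_gap: 0.399
```

```bash
python3 -c "
from h import *
print(job.finish_job(), observe()['t'])"
```

```text
the job is handed in; nothing more can be done
the job is handed in; nothing more can be done
```

The pen rest is groove up and the marker is lying in the groove, released. I handed the job in at about 13.4 s of the 53 s allowed; the system reported no verdict.

- **Rolling:** A wrist picture of the bar's end showed the groove on the lower side towards the marker. I pushed the bar over two flats, away from that side, with the open fingers, and never lifted it. After the second roll, the depth profile showed both lands level at about 51.5 mm and the groove floor at about 46.5 mm.
- **Placing:** I gripped the marker at mid-length with 10 N and released it roughly 2 mm above the groove floor. I then raised the arm clear.
- **Last checks:**
  - The marker sits within about 1 mm of the groove's centre line and of mid-length.
  - It is parallel to the bar to better than 0.01 rad, with its top at about 63–64 mm.
  - The gripper was well above it with no load on the tool.
  - In the top picture the tape roll, timer, petri dishes and mouse look unmoved. I did not measure their positions.

No check failed. One depth reading during the second roll showed the bar about 6° off level, because it was still settling; the next reading was level.

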